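# Close the rondel bonding jig

### The job

Make up a layered glass rondel in the bonding jig: lay the large glass disc flat on the jig's base, down between the four short studs, then lay the small disc centred on top of it, setting the glass down rather than dropping it. Then bring the press plate by its wooden grip, lower its two bushes over the base's two dowels and push it down fully home against its sprung pad so that the glass is clamped, and finish like that: the program ends with the gripper still gripping the plate and holding it down, because the spring lifts it again if it is let go. Leave the loose tools and glass pieces lying round the job where they are.

Things in the scene. Friction and masses are not known exactly. Their poses are not given: they have to be found in the camera images.
- jig_base: Lower half of the jig, screwed to the bench: aluminium plate 90 x 170 x 12 mm (x, y, z). Origin: centre of its underside; z up, y along the long side. On its top stand two steel dowels at x = 0, y = +62 and -62 mm, and four brass nest studs at x = +-24, y = +-24 mm, 6 mm in diameter, 6 mm high, tapered, which leave a round nest 62 mm across.
- nest (a point): Centre of the nest, on the top face of the jig base, 12 mm above the bench.
- dowel_left (a point): Tip of the steel dowel at the base's y = +62 mm: 10 mm in diameter, 39 mm high above the base's top, the last 9 mm tapered to a 3.6 mm tip.
- dowel_right (a point): Tip of the like dowel at the base's y = -62 mm.
- large_disc: Loose dark teal glass disc, 58 mm in diameter, 12 mm thick, 80 g, lying flat. Origin: centre of its underside; z up. The two discs may lie in either of two places on the left of the bench.
- small_disc: Loose disc of the same glass, 42 mm in diameter, 12 mm thick, 42 g, lying flat. Origin: centre of its underside; z up.
- press_plate: Upper half of the jig, loose, 0.37 to 0.53 kg, aluminium, standing on its two bushes, 56 x 150 mm, 82 mm high. Origin: midway between the bushes' lower ends; z up, y along the long side. Brass bushes at y = +62 and -62 mm, 26 mm outside, 12 mm bore, z = 0 to 34 mm; plate z = 34 to 44 mm, bores run through. Half a turn makes no difference. Fully home, the bushes stand on the base's top face.
- grip (a point): Point in the press plate's wooden grip bar, 75 mm above the plate's origin, 7 mm below the bar's top; grasp the bar here. The bar is 20 mm thick (along the plate's x), 80 mm long (along y), z = 50 to 82 mm; under it a dark round spring housing 44 mm across, up to z = 51 mm.
- pad_face (a point): Centre of the face of the sprung rubber pad as it hangs below the press plate, 36 mm across, 16 mm above the bushes' lower ends (the point is fixed to the plate).
- pad (a joint): Travel of the sprung pad up into the press plate, m: 0 hanging free, 0.008 when the plate is home over both discs (24 mm of glass). The spring pushes with 4.5 N at first, 1.5 N more per mm, 16.5 N at home; less the plate's weight, the hand must push down 11 to 13 N. A plate let go stands about 8 mm above home.
- glass_cutter: Bystander, loose: yellow wooden-handled glass cutter, 151 x 15 x 15 mm, lying between the two disc places. Origin: centre of its underside.
- running_pliers: Bystander, loose: blue-handled pliers, 168 x 61 x 18 mm, behind the jig. Origin: centre of its underside.
- grozing_pliers: Bystander, loose: red-handled pliers, 168 x 61 x 18 mm, at the left. Origin: centre of its underside.
- blue_slab: Bystander, loose: blue piece of slab glass, 50 x 99 x 8 mm, on the right. Origin: centre of its underside.
- glass_grinder: Fixed blue bench grinder behind the press plate, 270 x 240 mm, up to 185 mm high with its clear shield; its front face is about 150 mm nearer the robot than its origin (centre of its underside). Keep the arm and gripper clear of it: cross above it or in front of it.
- bench_vice: Fixed small dark green bench vice at the front right edge, right of the press plate, 180 x 100 mm, 76 mm high. Origin: on the bench under its middle.
Things that resemble listed ones, but are neither listed nor needed, are in the scene too. What is shaped like the large_disc but pink is not meant.

How it is judged:
On the way, in this order (a step that is already met when the one before it is completed fails the run):
1. the large disc lies flat in the nest between the studs, let go (horizontal distance between large_disc and nest below 0.004 m and z of large_disc in the frame of nest below 0.002 m and angle between large_disc's own z axis and vertical below 0.05 rad and contact force between the fingers and large_disc below 0.1 N), for 0.2 s.
2. the small disc lies flat and centred on the large one, let go (horizontal distance between large_disc and nest below 0.004 m and horizontal distance between small_disc and large_disc below 0.005 m and z of small_disc in the frame of nest between 0.01 and 0.014 m and angle between small_disc's own z axis and vertical below 0.05 rad and contact force between the fingers and small_disc below 0.1 N), for 0.2 s.
At the end, for the whole second after the job is handed in: Large disc in the nest (within 4 mm, flat), small disc centred on it (5 mm); plate on both dowels, level, bushes within 2 mm of the base's top, pad pressing the small disc with over 8 N, at rest, and the fingers still gripping the plate (over 5 N) (horizontal distance between large_disc and nest below 0.004 m and z of each of large_disc, press_plate in the frame of nest below 0.002 m and horizontal distance between small_disc and large_disc below 0.005 m and z of small_disc in the frame of nest between 0.01 and 0.014 m and angle between small_disc's own z axis and vertical below 0.05 rad and horizontal distance between press_plate and nest below 0.003 m and angle between the y axis of press_plate and the y axis of jig_base, either way round below 0.05 rad and angle between press_plate's own z axis and vertical below 0.03 rad and contact force between press_plate and small_disc above 8 N and contact force between the fingers and press_plate above 5 N and linear speed of press_plate below 0.02 m/s); the arm keeps its last pose, push and grip.
It fails at once if a loose bystander (glass cutter, pliers, glass piece) was moved by more than 3 cm (distance of any of glass_cutter, running_pliers, grozing_pliers, blue_slab from where it was at the start of the episode above 0.03 m).
It fails at once if a glass disc was dropped (moving faster than 0.6 m/s, out of the fingers: a fall of about 2 cm) ((linear speed of large_disc above 0.6 m/s and contact force between the fingers and large_disc below 0.05 N) or (linear speed of small_disc above 0.6 m/s and contact force between the fingers and small_disc below 0.05 N)).
It also fails if it takes over 67 s, if anything falls off the work surface, if the arm or the gripper's body presses on something with over 40 N, if the wrist force passes 120 N, or if a joint passes its speed limit or range.

### The arm

A 7-joint arm with a two-finger parallel gripper is mounted at the origin on a cart in front of the work surface, level with it; the furniture and walls round the work are solid. World frame = base frame: x ahead of the robot, y to its left, z up, the work surface at z = 0. Lengths are in m, angles in rad, forces in N, time in s.
With the tool pointing down it reaches from about 0.4 to 0.85 m from the base axis. Payload 10.4 kg.
Tool frame: the origin (TCP) lies at the centre of the arm's flange, where the gripper is bolted on; the fingertips stand 182 mm ahead of it and the grasp point (between the pads) lies r.grasp_offset ahead of it (r.grasp_offset is the distance from the TCP to the grasp point, in m); z points along the fingers, y is the line along which they close (so a half turn about z gives the same grasp; the last joint's range is limited). The gripper opens to 87 mm and grips with 3 to 60 N. Pads are 19 mm wide; open, the fingers measure 117 mm over their backs; the gripper's body (75 mm by 190 mm) begins 51 mm behind the grasp point.
Start: joints at [1.181, 0.332, -0.065, 1.46, 0.022, 1.35, -0.088], TCP at [0.224, -0.583, 0.405] pointing down, gripper open.
Joint ranges: [-2.6, 2.6], [-0.5, 2.12], [-1.47, 1.34], [0.16, 2.42], [-1.27, 4.41], [0.06, 2.06], [-2.6, 2.6]. Speed limits (rad/s): [2.22, 2.22, 2.79, 2.79, 3.14, 3.14, 3.14].

### API

Orientations are given as a unit quaternion [x, y, z, w].
In Python, from bench import status, vision, job, spotter, r gives the robot as it stands. The module is installed in compiled form; this text tells all that it offers.
- The arm moves only by the tool play_rows, never from a script. Its argument "series" is a list of rows, each a list of 6 numbers: the shift along the tool's x, y, z each as a share of 150 mm, from -1 to 1, then the turn, a rotation vector about the tool's x, y, z each as a share of 30 degrees, from -1 to 1. In form: [[x, y, z, ax, ay, az], ...]. A call has 1 to 5 rows; each row is the pose to reach, as a shift and turn from the pose commanded when the call began, along the tool's axes at that moment; what a row does not reach only later rows make up. A row lasts 1/10 s, in which the tool goes at most 50 mm and 8.59 degrees, less where a joint would pass 70% of its speed; a pose out of reach is approached as far as the arm can. A call with a number of a shift or a turn outside -1 to 1 is refused whole. A call with a gripper value outside its range is refused whole. "fingers" is the opening, from -1 (shut) to 1 (fully open), set as the call begins (left out, the last holds). The fingers move at their own pace and stop on an object; "squeeze" is the grip in N (left out, the last holds). Time passes only in rows, so rows that repeat a pose let the fingers close. It gives the time, the measured TCP pose, the force, the opening and the grip force at its end, in the units of the state.
- status.read_state(): the state, without advancing time (a new reading comes with each control period).
- vision.camera(name): name is "side" or "top"; returns the picture (480x640x3 uint8, blue, green, red); there is no depth.
- vision.calibration(name): a dict with "fx", "fy", "cx", "cy" (pixels), "rvec" (rotation vector, rad) and "tvec" (3), from world to camera coordinates, as OpenCV has them. Camera axes: x right, y down, z forward; pixel columns grow to the right and rows downward; lengths in m; the calibration is good to about 2 mm. A picture is of the moment at which its call begins. calibration takes no time and is no camera call.
- job.close_job(): hands the job in; it is judged then, once.
Trained networks look in the newest picture that a camera, given by its name, has taken for a name from the list of things; names that differ only in an ending like _2 or _b are one class to them, and where a whole thing is asked for, a point or a joint stands for the part that bears it (a point fixed in the world has none). Each returns a list of dicts, best first, with "conf" (0 to 1); they miss things now and then, are a little off and sometimes report something else, mostly with a low value. They report only what shows in the picture. A call takes as long as a camera call. They do not tell look-alikes from the thing itself.
- spotter.boxes_of(camera, name): "point" ([x, y, z] in m, in world coordinates, good to about 4 mm: the middle of the surface that is visible of it).
- spotter.regions_of(camera, name): "pixels" (480x640 bool, what is visible of it).
The state is a dict: "time": time; "joint_positions": joint angles; "joint_vel": joint speeds; "joint_torque": joint torques, N m; "ee_pos": TCP position; "eef_rot": TCP orientation; "ft_force": force on the tool from outside, world axes, zero at the start; "torque": the same for the moment, N m; "width": finger opening in m; "grip_force": force on a finger pad.
Only numpy, scipy, OpenCV 4.12 (cv2) and the standard library are available. Lean on these libraries where they do the work, as an engineer would, in place of code of your own. Each camera call takes 0.05 s, during which the arm holds its last target. There are 200 camera calls.

## Working session

There is one attempt and no reset: what is moved stays moved. The work goes in short steps, Python scripts to look and compute and a tool call to move; the robot and the scene stay as the last step left them, time stands still between calls to the robot, and variables do not carry over. Pictures are saved under pics/ and viewed, at most 10 in all, crops included, and the job is handed in when it is done.

Besides the shell and the picture viewer there is one more tool, called after "Emit:" by a JSON object that holds its "method" and its "body", one argument or row to a line. play_rows: Moves the arm, as the interface text tells. Shift numbers are shares of 150 mm and turn numbers shares of 30 degrees, none past 1 either way. Its arguments: {"type":"object","properties":{"series":{"type":"array","items":{"type":"array","items":{"type":"number"}}},"fingers":{"type":"number"},"squeeze":{"type":"number"}},"required":["series"]}

```bash
mkdir -p pics; cat > h.py <<'E'
from bench import status, vision, job, spotter, r
import numpy as np, cv2
from scipy.spatial.transform import Rotation as R
def cal(n):
    c=vision.calibration(n); K=np.array([[c['fx'],0,c['cx']],[0,c['fy'],c['cy']],[0,0,1.]])
    return K,np.array(c['rvec'],float).ravel(),np.array(c['tvec'],float).ravel()
def ray(n,uv,z):
    K,rv,t=cal(n); M=R.from_rotvec(rv).as_matrix(); o=-M.T@t
    uv=np.atleast_2d(np.array(uv,float)); d=np.c_[uv,np.ones(len(uv))]@np.linalg.inv(K).T@M
    return o+d*((z-o[2])/d[:,2])[:,None]
def proj(n,P):
    K,rv,t=cal(n); return cv2.projectPoints(np.atleast_2d(np.array(P,float)),rv,t,K,None)[0][:,0]
def st():
    s=status.read_state(); print('t',s['time'],'p',np.round(s['ee_pos'],4),'R',np.round(R.from_quat(s['eef_rot']).as_matrix(),3).tolist(),'F',np.round(s['ft_force'],1),'w',s['width'],'g',s['grip_force'])
    return s
E
python3 - <<'E'
from h import *
st(); print(r.grasp_offset)
for n in('top','side'):
    cv2.imwrite(f'pics/{n}0.png',vision.camera(n)); K,rv,t=cal(n); print(n,-R.from_rotvec(rv).as_matrix().T@t)
for n in('top','side'):
    for o in ['jig_base','large_disc','small_disc','press_plate','grip','dowel_left','dowel_right','nest','glass_cutter','grozing_pliers','blue_slab','running_pliers','glass_grinder','bench_vice']:
        print(n,o,[(np.round(b['point'],3).tolist(),round(b['conf'],2)) for b in spotter.boxes_of(n,o)])
E
```

```text
t 0.0 p [ 0.2241 -0.5833  0.404 ] R [[0.933, 0.359, -0.001], [0.359, -0.933, 0.001], [-0.0, -0.001, -1.0]] F [-0.2  0.3 -0.3] w 0.08685985932636214 g 0.0
0.1635
top [0.35116615 0.15090784 1.4355431 ]
side [-0.02475111  0.96977422  1.00789634]
top jig_base [([0.444, 0.107, 0.013], 0.61)]
top large_disc [([0.604, 0.408, 0.009], 0.79), ([0.426, 0.367, 0.011], 0.71), ([0.497, 0.262, 0.007], 0.62)]
top small_disc [([0.618, 0.319, 0.01], 0.7)]
top press_plate [([0.441, -0.098, 0.046], 0.65)]
top grip [([0.442, -0.093, 0.042], 0.88)]
top dowel_left [([0.445, 0.107, 0.015], 0.93), ([0.428, 0.365, 0.012], 0.42)]
top dowel_right [([0.446, 0.107, 0.012], 0.89)]
top nest [([0.442, 0.107, 0.012], 0.93), ([0.438, -0.095, 0.045], 0.59)]
top glass_cutter [([0.531, 0.44, 0.013], 0.59), ([0.443, 0.104, 0.012], 0.44)]
top grozing_pliers [([0.396, 0.534, 0.015], 0.89), ([0.564, -0.202, 0.009], 0.36)]
top blue_slab [([0.564, -0.202, 0.009], 0.78)]
top running_pliers [([0.66, 0.204, 0.015], 0.58)]
top glass_grinder [([0.659, 0.205, 0.015], 0.51)]
top bench_vice [([0.532, 0.44, 0.011], 0.36)]
side jig_base [([0.45, 0.117, 0.014], 0.78)]
side large_disc [([0.494, 0.267, 0.008], 0.84), ([0.42, 0.372, 0.013], 0.79), ([0.599, 0.409, 0.013], 0.64)]
side small_disc [([0.616, 0.317, 0.012], 0.59)]
side press_plate [([0.433, -0.097, 0.041], 0.64)]
side grip [([0.429, -0.095, 0.043], 0.95), ([0.445, 0.119, 0.013], 0.32)]
side dowel_left [([0.444, 0.117, 0.014], 0.95)]
side dowel_right [([0.44, 0.114, 0.015], 0.88)]
side nest [([0.445, 0.11, 0.012], 0.94), ([0.431, -0.096, 0.045], 0.56)]
side glass_cutter [([0.529, 0.446, 0.013], 0.66)]
side grozing_pliers [([0.386, 0.537, 0.009], 0.92)]
side blue_slab [([0.564, -0.202, 0.005], 0.6), ([0.529, 0.445, 0.013], 0.32), ([0.424, 0.371, 0.012], 0.18), ([0.442, 0.115, 0.013], 0.16)]
side running_pliers [([0.659, 0.21, 0.014], 0.74)]
side glass_grinder [([0.429, -0.096, 0.044], 0.52)]
side bench_vice []
```

View pics/top0.png

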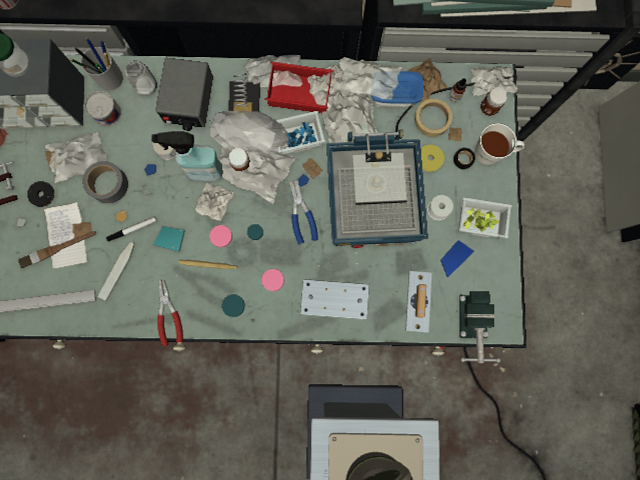

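View pics/side0.png

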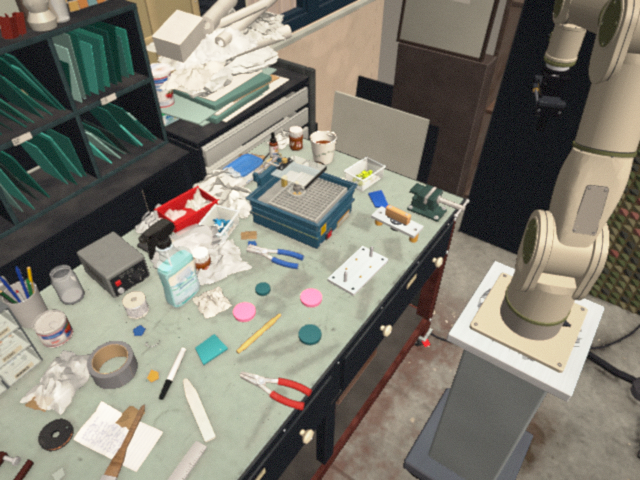

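The top view shows the teal large disc at (233,305) and the small disc at (255,232). The pink decoys are at (220,236) and (272,280). The base is at (335,300) with its long side along world y. The plate is at (419,301) with its long side along world x, so it needs about a quarter turn. I'll fit model silhouettes to the region masks in both views.

```bash
cat > fit.py <<'E'
from h import *
from scipy.optimize import minimize
def cyl(x,y,r0,z0,z1,r1=None):
    a=np.linspace(0,2*np.pi,40,endpoint=False); f=lambda q,z:np.c_[x+q*np.cos(a),y+q*np.sin(a),0*a+z]
    return np.r_[f(r0,z0),f(r0 if r1 is None else r1,z1)]
def box(lx,ly,z0,z1): return np.array([[i*lx/2,j*ly/2,z] for i in(-1,1) for j in(-1,1) for z in(z0,z1)])
M={'large_disc':[cyl(0,0,.029,0,.012)],'small_disc':[cyl(0,0,.021,0,.012)],
'jig_base':[box(.09,.17,0,.012)]+[cyl(0,s*.062,.005,.012,.042) for s in(-1,1)],
'press_plate':[box(.056,.15,.034,.044),box(.02,.08,.05,.082),cyl(0,0,.022,.03,.051)]+[cyl(0,s*.062,.013,0,.034) for s in(-1,1)]}
S=8
def sil(cam,o,x,y,yaw,z,org,size):
    im=np.zeros(size,np.uint8); c,s=np.cos(yaw),np.sin(yaw)
    for P in M[o]:
        W=np.c_[x+c*P[:,0]-s*P[:,1],y+s*P[:,0]+c*P[:,1],P[:,2]+z]
        h=cv2.convexHull(((proj(cam,W)+.5-org)*S).astype(np.float32))
        cv2.fillConvexPoly(im,np.round(h*16).astype(np.int32),1,shift=4)
    return im
def fit(cam,o,mask,x0,yaw0=0,z=0,turn=True):
    ys,xs=np.where(mask); a=np.array([xs.min()-12,ys.min()-12]).clip(0); b=np.array([xs.max()+13,ys.max()+13])
    m=cv2.resize(mask[a[1]:b[1],a[0]:b[0]].astype(np.float32),None,fx=S,fy=S,interpolation=cv2.INTER_LINEAR)
    def f(v):
        q=sil(cam,o,x0[0]+v[0]/100,x0[1]+v[1]/100,yaw0+(v[2]/10 if turn else 0),z,a,m.shape).astype(np.float32)
        return -np.minimum(q,m).sum()/np.maximum(q,m).sum()
    n=3 if turn else 2
    k=minimize(f,np.zeros(n),method='Nelder-Mead',options=dict(initial_simplex=np.r_[np.zeros((1,n)),np.eye(n)],xatol=.005,fatol=1e-4))
    return x0[0]+k.x[0]/100,x0[1]+k.x[1]/100,yaw0+(k.x[2]/10 if turn else 0),-k.fun
def near(cam,o,x0,y=0,z=0,turn=True,h=.01):
    c=proj(cam,[*x0,h])[0]; L=spotter.regions_of(cam,o); best=None
    for d in L:
        p=np.argwhere(d['pixels'])[:,::-1]
        if len(p)>8:
            e=np.linalg.norm(p.mean(0)-c)
            if best is None or e<best[0]: best=(e,d)
    if best is None or best[0]>15: return None
    return fit(cam,o,best[1]['pixels'],x0,y,z,turn)
E
python3 - <<'E'
from fit import *
for cam in('top','side'):
    vision.camera(cam)
    for o,x0,y0 in [('large_disc',(.425,.369),0),('small_disc',(.617,.318),0),('jig_base',(.445,.11),0),('press_plate',(.44,-.096),np.pi/2)]:
        v=near(cam,o,x0,y0,0,'disc' not in o,.06 if 'press' in o else .01); print(cam,o,None if v is None else np.round(v,4))
E
```

```text
top large_disc [0.4273 0.3661 0.     0.93  ]
top small_disc [0.6198 0.318  0.     0.9125]
top jig_base [ 0.448   0.1064 -0.054   0.9685]
top press_plate [ 0.4433 -0.104   1.5082  0.9375]
side large_disc [0.4246 0.3677 0.     0.9294]
side small_disc [0.6186 0.3189 0.     0.9151]
side jig_base [ 0.4467  0.108  -0.0582  0.9148]
side press_plate [ 0.4429 -0.0994  1.5174  0.9232]
```

```bash
cat > plan.py <<'E'
from h import *
import sys,json
# usage: plan.py [rows per call] x,y,z,yawdeg ...   (TCP world waypoints)
def plan(wps,rows=4):
    s=st(); p=np.array(s['ee_pos'],float); X=R.from_quat(s['eef_rot']).as_matrix(); yaw=np.degrees(np.arctan2(X[1,0],X[0,0]))
    print('yaw',round(yaw,2))
    for w in wps:
        while True:
            d=np.array(w[:3])-p; dy=(w[3]-yaw+180)%360-180
            c,q=np.cos(np.radians(yaw)),np.sin(np.radians(yaw))
            T=np.array([[c,q,0],[q,-c,0],[0,0,-1]])  # columns tool x,y,z
            v=T.T@d/.15; k=max(abs(v).max(),abs(dy)/30)
            n=max(1,int(np.ceil(k-1e-6))); f=1/n
            v=np.round(v*f,3); a=np.round(-dy*f/30,3)
            print(json.dumps([[*(np.round(v*i/rows,3).tolist()),0,0,round(a*i/rows,3)] for i in range(1,rows+1)]))
            p=p+T@v*.15; yaw-=a*30
            if n==1: break
if __name__=='__main__':
    a=sys.argv[1:]; plan([list(map(float,w.split(','))) for w in a[1:]],int(a[0]))
E
python3 plan.py 4 .43,-.50,.404,50 .43,-.1,.404,86.8 .426,.367,.35,86.8 .426,.367,.25,86.8
```

```text
t 2.0 p [ 0.2241 -0.5835  0.4048] R [[0.933, 0.359, 0.0], [0.359, -0.933, -0.0], [-0.0, 0.0, -1.0]] F [ 0.8  0.5 -0.3] w 0.08709937245614692 g 0.0
yaw 21.01
[[0.185, -0.004, 0.001, 0, 0, -0.121], [0.37, -0.007, 0.002, 0, 0, -0.242], [0.555, -0.01, 0.002, 0, 0, -0.362], [0.74, -0.014, 0.003, 0, 0, -0.483]]
[[0.18, 0.043, 0.0, 0, 0, -0.121], [0.36, 0.086, 0.001, 0, 0, -0.242], [0.54, 0.13, 0.002, 0, 0, -0.362], [0.72, 0.173, 0.002, 0, 0, -0.483]]
[[0.17, -0.143, 0.0, 0, 0, -0.102], [0.34, -0.286, 0.0, 0, 0, -0.204], [0.511, -0.429, 0.0, 0, 0, -0.307], [0.681, -0.572, 0.0, 0, 0, -0.409]]
[[0.197, -0.104, 0.0, 0, 0, -0.102], [0.394, -0.207, 0.0, 0, 0, -0.204], [0.59, -0.31, 0.0, 0, 0, -0.307], [0.787, -0.414, 0.0, 0, 0, -0.409]]
[[0.214, -0.059, 0.0, 0, 0, -0.102], [0.428, -0.118, 0.0, 0, 0, -0.204], [0.643, -0.177, 0.0, 0, 0, -0.307], [0.857, -0.236, 0.0, 0, 0, -0.409]]
[[0.194, -0.012, 0.022, 0, 0, 0.0], [0.388, -0.025, 0.045, 0, 0, 0.0], [0.583, -0.038, 0.068, 0, 0, 0.0], [0.777, -0.05, 0.09, 0, 0, 0.0]]
[[0.194, -0.012, 0.022, 0, 0, 0.0], [0.388, -0.025, 0.045, 0, 0, 0.0], [0.583, -0.038, 0.068, 0, 0, 0.0], [0.777, -0.05, 0.09, 0, 0, 0.0]]
[[0.194, -0.012, 0.022, 0, 0, 0.0], [0.388, -0.025, 0.045, 0, 0, 0.0], [0.582, -0.038, 0.068, 0, 0, 0.0], [0.776, -0.05, 0.09, 0, 0, 0.0]]
[[0.194, -0.013, 0.022, 0, 0, 0.0], [0.388, -0.026, 0.045, 0, 0, 0.0], [0.583, -0.038, 0.068, 0, 0, 0.0], [0.777, -0.051, 0.09, 0, 0, 0.0]]
[[-0.0, 0.0, 0.167, 0, 0, 0.0], [-0.0, 0.0, 0.334, 0, 0, 0.0], [-0.0, 0.0, 0.5, 0, 0, 0.0], [-0.0, 0.0, 0.667, 0, 0, 0.0]]
```

Emit:
{"method": "play_rows", "body": {
  "series": [
    [0.25,0,0,0,0,-0.16],
    [0.5,-0.01,0,0,0,-0.32],
    [0.74,-0.01,0,0,0,-0.48]
  ],
  "fingers": 1
}}

```text
time: 2.3
ee_pos: [0.3284, -0.5415, 0.4049]
eef_rot: [0.952, 0.306, 0.0, 0.0]
ft_force: [0.4, 0.0, -0.3]
width: 0.0872
grip_force: 0.0
```

Emit:
{"method": "play_rows", "body": {
  "series": [
    [0.24,0.06,0,0,0,-0.16],
    [0.48,0.12,0,0,0,-0.32],
    [0.72,0.17,0,0,0,-0.48]
  ]
}}

```text
time: 2.6
ee_pos: [0.4313, -0.4998, 0.4048]
eef_rot: [0.906, 0.423, 0.0, 0.0]
ft_force: [0.2, -0.3, 0.1]
width: 0.087
grip_force: 0.0
```

Emit:
{"method": "play_rows", "body": {
  "series": [
    [0.23,-0.19,0,0,0,-0.14],
    [0.46,-0.38,0,0,0,-0.28],
    [0.68,-0.57,0,0,0,-0.41]
  ]
}}

```text
time: 2.9
ee_pos: [0.4308, -0.3654, 0.4044]
eef_rot: [0.856, 0.517, -0.0, -0.0]
ft_force: [1.2, -0.2, 1.4]
width: 0.087
grip_force: 0.0
```

Emit:
{"method": "play_rows", "body": {
  "series": [
    [0.26,-0.14,0,0,0,-0.14],
    [0.52,-0.28,0,0,0,-0.28],
    [0.79,-0.41,0,0,0,-0.41]
  ]
}}

```text
time: 3.2
ee_pos: [0.4312, -0.2321, 0.4049]
eef_rot: [0.796, 0.606, -0.0, 0.0]
ft_force: [1.1, 0.4, 0.4]
width: 0.0869
grip_force: 0.0
```

Emit:
{"method": "play_rows", "body": {
  "series": [
    [0.28,-0.08,0,0,0,-0.14],
    [0.57,-0.16,0,0,0,-0.28],
    [0.86,-0.24,0,0,0,-0.41]
  ]
}}

```text
time: 3.5
ee_pos: [0.4312, -0.0981, 0.405]
eef_rot: [0.726, 0.688, -0.0, 0.0]
ft_force: [0.4, -0.6, 1.0]
width: 0.0874
grip_force: 0.0
```

Emit:
{"method": "play_rows", "body": {
  "series": [
    [0.26,-0.02,0,0,0,0],
    [0.52,-0.03,0,0,0,0],
    [0.78,-0.05,0,0,0,0]
  ]
}}

```text
time: 3.8
ee_pos: [0.4305, 0.019, 0.405]
eef_rot: [0.727, 0.687, 0.0, 0.001]
ft_force: [1.8, -0.3, 0.5]
width: 0.0871
grip_force: 0.0
```

Emit:
{"method": "play_rows", "body": {
  "series": [
    [0.26,-0.02,0,0,0,0],
    [0.52,-0.03,0,0,0,0],
    [0.78,-0.05,0,0,0,0]
  ]
}}

```text
time: 4.1
ee_pos: [0.4297, 0.1362, 0.4051]
eef_rot: [0.727, 0.686, 0.0, 0.001]
ft_force: [0.7, 0.7, -0.1]
width: 0.0872
grip_force: 0.0
```

Emit:
{"method": "play_rows", "body": {
  "series": [
    [0.26,-0.02,0.1,0,0,0],
    [0.52,-0.03,0.2,0,0,0],
    [0.78,-0.05,0.3,0,0,0],
    [0.78,-0.05,0.3,0,0,0]
  ]
}}

```text
time: 4.5
ee_pos: [0.4273, 0.2562, 0.3582]
eef_rot: [0.725, 0.689, -0.0, -0.002]
ft_force: [-1.1, -1.2, 0.5]
width: 0.0867
grip_force: 0.0
```

```bash
python3 plan.py 3 .426,.367,.26,86.8 .426,.367,.1845,86.8
```

```text
t 4.5 p [0.4273 0.2562 0.3582] R [[0.051, 0.999, -0.003], [0.999, -0.051, 0.002], [0.002, -0.003, -1.0]] F [-1.1 -1.2  0.5] w 0.08665032035522076 g 0.0
yaw 87.1
[[0.246, -0.015, 0.218, 0, 0, 0.003], [0.491, -0.031, 0.436, 0, 0, 0.007], [0.737, -0.046, 0.654, 0, 0, 0.01]]
[[0.0, -0.0, 0.168, 0, 0, 0.0], [0.0, -0.0, 0.336, 0, 0, 0.0], [0.0, -0.0, 0.504, 0, 0, 0.0]]
```

Emit:
{"method": "play_rows", "body": {
  "series": [
    [0.25,-0.02,0.22,0,0,0],
    [0.5,-0.03,0.44,0,0,0],
    [0.74,-0.05,0.65,0,0,0],
    [0.74,-0.05,0.65,0,0,0],
    [0.74,-0.05,0.65,0,0,0]
  ]
}}

```text
time: 5.0
ee_pos: [0.4277, 0.3634, 0.2615]
eef_rot: [0.726, 0.687, -0.001, -0.0]
ft_force: [0.9, -1.7, -0.2]
width: 0.0868
grip_force: 0.0
```

```bash
python3 plan.py 3 .426,.367,.1845,86.8; python3 -c "
from h import *
vision.camera('side');im=vision.camera('side')
c=proj('side',[.426,.367,.05])[0].astype(int)
cv2.imwrite('pics/s1.png',cv2.resize(im[c[1]-90:c[1]+90,c[0]-120:c[0]+120],None,fx=3,fy=3))"
```

```text
t 5.0 p [0.4277 0.3634 0.2615] R [[0.056, 0.998, -0.002], [0.998, -0.056, -0.001], [-0.001, -0.002, -1.0]] F [ 0.9 -1.7 -0.2] w 0.08678123449062317 g 0.0
yaw 86.82
[[0.008, -0.004, 0.171, 0, 0, 0.0], [0.015, -0.009, 0.343, 0, 0, 0.001], [0.023, -0.013, 0.514, 0, 0, 0.001]]
```

View pics/s1.png

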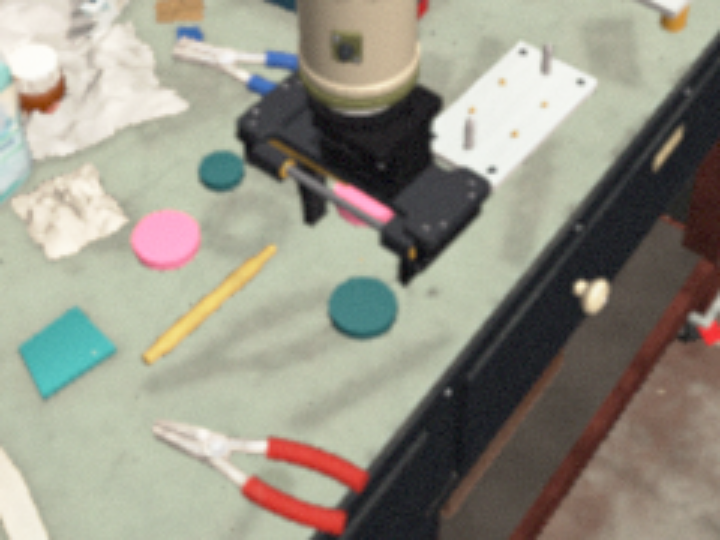

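```bash
python3 plan.py 3 .426,.367,.1845,86.8
```

```text
t 5.1 p [0.4289 0.3622 0.2632] R [[0.059, 0.998, 0.002], [0.998, -0.059, -0.0], [-0.0, 0.002, -1.0]] F [-0.6  0.1  0. ] w 0.08703707488244807 g 0.0
yaw 86.63
[[0.01, -0.007, 0.175, 0, 0, -0.002], [0.021, -0.014, 0.349, 0, 0, -0.004], [0.031, -0.021, 0.524, 0, 0, -0.006]]
```

Emit:
{"method": "play_rows", "body": {
  "series": [
    [0.03,-0.015,0.15,0,0,0],
    [0.03,-0.015,0.3,0,0,0],
    [0.03,-0.015,0.42,0,0,0],
    [0.03,-0.015,0.48,0,0,0],
    [0.03,-0.015,0.5,0,0,0]
  ]
}}

```text
time: 5.6
ee_pos: [0.4265, 0.367, 0.187]
eef_rot: [0.727, 0.686, -0.0, 0.0]
ft_force: [-0.2, -0.2, 0.2]
width: 0.087
grip_force: 0.0
```

Emit:
{"method": "play_rows", "body": {
  "series": [
    [0,0,0,0,0,0],
    [0,0,0,0,0,0]
  ]
}}

```text
time: 5.8
ee_pos: [0.4264, 0.3679, 0.1881]
eef_rot: [0.727, 0.687, 0.001, 0.0]
ft_force: [-0.4, -0.5, -0.5]
width: 0.0869
grip_force: 0.0
```

```bash
python3 plan.py 1 .426,.367,.1845,86.8; python3 -c "
from fit import *
vision.camera('top');print(near('top','large_disc',(.426,.367),turn=False))
vision.camera('side');print(near('side','large_disc',(.426,.367),turn=False));st()"
```

```text
t 5.8 p [0.4264 0.3679 0.1881] R [[0.057, 0.998, 0.001], [0.998, -0.057, 0.001], [0.001, 0.001, -1.0]] F [-0.4 -0.5 -0.5] w 0.08690436431356492 g 0.0
yaw 86.71
[[-0.006, -0.002, 0.024, 0, 0, -0.003]]
None
(np.float64(0.4240589162744582), np.float64(0.3692331402171403), 0, np.float64(0.6447330117225647))
t 6.0 p [0.4262 0.3678 0.1877] R [[0.057, 0.998, 0.001], [0.998, -0.057, 0.0], [0.0, 0.001, -1.0]] F [-0.6  0.1 -0.2] w 0.08698710205779685 g 0.0
```

Emit:
{"method": "play_rows", "body": {
  "series": [
    [0,0,0.022,0,0,0],
    [0,0,0.022,0,0,0]
  ]
}}

```text
time: 6.2
ee_pos: [0.426, 0.3675, 0.1835]
eef_rot: [0.727, 0.687, -0.0, 0.0]
ft_force: [-0.5, -0.2, 0.2]
width: 0.087
grip_force: 0.0
```

Emit:
{"method": "play_rows", "body": {
  "series": [
    [0,0,0,0,0,0],
    [0,0,0,0,0,0],
    [0,0,0,0,0,0],
    [0,0,0,0,0,0],
    [0,0,0,0,0,0]
  ],
  "fingers": -1,
  "squeeze": 15
}}

```text
time: 6.7
ee_pos: [0.4261, 0.3677, 0.1839]
eef_rot: [0.727, 0.687, -0.0, 0.0]
ft_force: [1.3, 0.8, -0.4]
width: 0.0577
grip_force: 15.0
```

Emit:
{"method": "play_rows", "body": {
  "series": [
    [0,0,0,0,0,0],
    [0,0,0,0,0,0],
    [0,0,0,0,0,0]
  ]
}}

```text
time: 7.0
ee_pos: [0.4261, 0.3677, 0.184]
eef_rot: [0.727, 0.687, 0.0, 0.0]
ft_force: [0.4, 0.9, 0.7]
width: 0.0574
grip_force: 15.0
```

Emit:
{"method": "play_rows", "body": {
  "series": [
    [0,0,-0.1,0,0,0],
    [0,0,-0.3,0,0,0],
    [0,0,-0.5,0,0,0],
    [0,0,-0.6,0,0,0],
    [0,0,-0.6,0,0,0]
  ]
}}

```text
time: 7.5
ee_pos: [0.4264, 0.3683, 0.2763]
eef_rot: [0.727, 0.687, 0.002, 0.0]
ft_force: [0.2, 0.0, -1.0]
width: 0.0573
grip_force: 15.0
```

```bash
python3 plan.py 4 .4474,.107,.274,86.8;  python3 -c "
from fit import *
for c in('top','side'):
  vision.camera(c);print(c,near(c,'large_disc',(.426,.367),z=.09,turn=False,h=.096))
st()"
```

```text
t 7.5 p [0.4264 0.3683 0.2763] R [[0.057, 0.998, 0.003], [0.998, -0.057, 0.002], [0.002, 0.003, -1.0]] F [ 0.2  0.  -1. ] w 0.05734593000842864 g 14.999861419200897
yaw 86.71
[[-0.216, 0.03, 0.002, 0, 0, -0.0], [-0.433, 0.06, 0.004, 0, 0, -0.0], [-0.65, 0.09, 0.006, 0, 0, -0.001], [-0.866, 0.12, 0.008, 0, 0, -0.001]]
[[-0.216, 0.03, 0.002, 0, 0, -0.0], [-0.432, 0.06, 0.004, 0, 0, -0.001], [-0.649, 0.089, 0.006, 0, 0, -0.002], [-0.865, 0.119, 0.008, 0, 0, -0.002]]
top None
side (np.float64(0.42636565780639646), np.float64(0.3704670352935791), 0, np.float64(0.5912949442863464))
t 7.7 p [0.4259 0.3672 0.2726] R [[0.057, 0.998, -0.001], [0.998, -0.057, -0.001], [-0.001, -0.001, -1.0]] F [-0.  -0.1 -0.3] w 0.057300094140569094 g 14.999803304672241
```

Emit:
{"method": "play_rows", "body": {
  "series": [
    [-0.2,0.03,0,0,0,0],
    [-0.42,0.06,0,0,0,0],
    [-0.65,0.09,0,0,0,0],
    [-0.865,0.12,0,0,0,0]
  ]
}}

```text
time: 8.1
ee_pos: [0.4363, 0.2354, 0.2727]
eef_rot: [0.727, 0.687, -0.001, -0.0]
ft_force: [0.5, -0.3, -1.1]
width: 0.0577
grip_force: 15.0
```

Emit:
{"method": "play_rows", "body": {
  "series": [
    [-0.22,0.03,0,0,0,0],
    [-0.45,0.06,0,0,0,0],
    [-0.65,0.09,0,0,0,0],
    [-0.8,0.12,0,0,0,0],
    [-0.865,0.12,0,0,0,0]
  ]
}}

```text
time: 8.6
ee_pos: [0.4472, 0.1042, 0.273]
eef_rot: [0.728, 0.685, -0.001, -0.0]
ft_force: [-0.1, 0.5, -0.7]
width: 0.0572
grip_force: 15.0
```

Emit:
{"method": "play_rows", "body": {
  "series": [
    [0,0,0,0,0,0],
    [0,0,0,0,0,0],
    [0,0,0,0,0,0]
  ]
}}

```text
time: 8.9
ee_pos: [0.4469, 0.108, 0.2739]
eef_rot: [0.726, 0.687, 0.0, -0.0]
ft_force: [-0.2, 0.5, -0.9]
width: 0.0577
grip_force: 15.0
```

```bash
python3 plan.py 1 .4474,.107,.206,86.8;  python3 -c "
from fit import *
for c in('top','side'):
  im=vision.camera(c)
  p=proj(c,[.447,.107,.05])[0].astype(int);cv2.imwrite(f'pics/{c}2.png',cv2.resize(im[p[1]-60:p[1]+60,p[0]-80:p[0]+80],None,fx=4,fy=4))
st();print(proj('side',[[.4474,.107,.095]]),p)"
```

```text
t 8.9 p [0.4469 0.108  0.2739] R [[0.055, 0.998, -0.0], [0.998, -0.055, 0.001], [0.001, -0.0, -1.0]] F [-0.2  0.5 -0.9] w 0.05773474797247468 g 14.99994546175003
yaw 86.84
[[-0.006, 0.004, 0.452, 0, 0, 0.001]]
t 9.0 p [0.447  0.1077 0.2739] R [[0.055, 0.998, -0.0], [0.998, -0.055, 0.0], [0.0, -0.0, -1.0]] F [ 0.7  0.3 -0.8] w 0.05758184072339886 g 14.999928921461105
[[359.65791535 245.52901195]] [358 257]
```

View pics/side2.png

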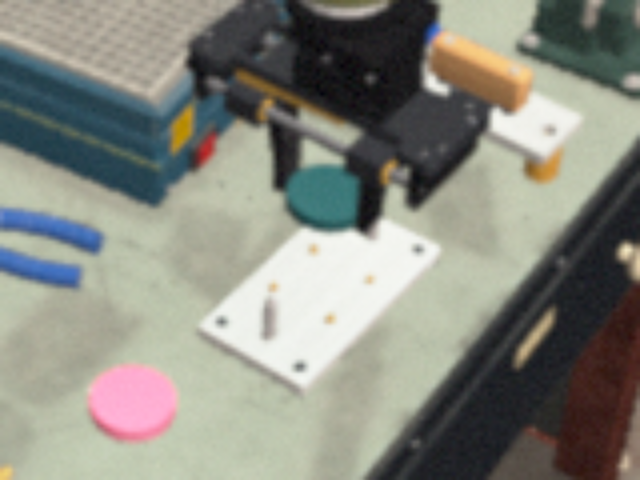

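```bash
python3 -c "
from fit import *
for c in('top','side'):
  im=cv2.imread(f'pics/{c}0.png').astype(float)
  b,g,rr=im[...,0],im[...,1],im[...,2]; w=np.clip(rr-b-25,0,None)
  pts=[]
  for i in(-1,1):
    for j in(-1,1):
      y=-.056;x0=np.array([.4474+np.cos(y)*i*.024-np.sin(y)*j*.024,.107+np.sin(y)*i*.024+np.cos(y)*j*.024])
      u=proj(c,[*x0,.016])[0]; q=np.round(u).astype(int); s=w[q[1]-4:q[1]+5,q[0]-4:q[0]+5]; Y,X=np.mgrid[-4:5,-4:5]
      m=np.array([(s*X).sum(),(s*Y).sum()])/max(s.sum(),1)+q; e=ray(c,m,.016)[0,:2]-x0; pts.append(e); print(c,i,j,np.round(s.sum()),np.round(e*1000,1))
  print(c,np.mean(pts,0))
"
```

```text
top -1 -1 118.0 [-0.5 -1.6]
top -1 1 105.0 [-1.  -1.5]
top 1 -1 134.0 [-0.7 -1.8]
top 1 1 107.0 [-0.3 -1.6]
top [-0.00062493 -0.00162501]
side -1 -1 108.0 [-2.5  3.9]
side -1 1 198.0 [-2.6  4.1]
side 1 -1 165.0 [-2.5  3.9]
side 1 1 158.0 [-2.2  3.9]
side [-0.00242769  0.00394799]
```

Emit:
{"method": "play_rows", "body": {
  "series": [
    [0,-0.005,0.15,0,0,0],
    [0,-0.005,0.3,0,0,0],
    [0,-0.005,0.4,0,0,0],
    [0,-0.005,0.44,0,0,0],
    [0,-0.005,0.45,0,0,0]
  ]
}}

```text
time: 9.5
ee_pos: [0.4463, 0.1071, 0.2061]
eef_rot: [0.727, 0.687, -0.0, -0.0]
ft_force: [-0.3, 0.7, -1.0]
width: 0.0573
grip_force: 15.0
```

```bash
python3 -c "
from fit import *
status.read_state()
im=vision.camera('side'); s=st()
p=proj('side',[.447,.107,.02])[0].astype(int);o=p-[50,38];print(o)
cr=cv2.resize(im[o[1]:o[1]+76,o[0]:o[0]+100],None,fx=8,fy=8,interpolation=cv2.INTER_CUBIC)
# predicted disc outline from TCP and studs' footprint (yaw -.056, centre .4474,.107)
z=s['ee_pos'][2]-.184
for zz in(z,z+.012):
  a=np.linspace(0,6.283,80);P=np.c_[s['ee_pos'][0]+.029*np.cos(a),s['ee_pos'][1]+.029*np.sin(a),0*a+zz]
  for q in ((proj('side',P)-o+.5)*8).astype(int): cv2.circle(cr,tuple(map(int,q)),1,(0,0,255),-1)
cv2.imwrite('pics/s3.png',cr)"
```

```text
t 9.55 p [0.4465 0.107  0.2065] R [[0.057, 0.998, -0.0], [0.998, -0.057, 0.0], [0.0, -0.0, -1.0]] F [-0.3 -0.8 -0.3] w 0.05750635607074422 g 15.000009834766388
[308 227]
```

View pics/s3.png

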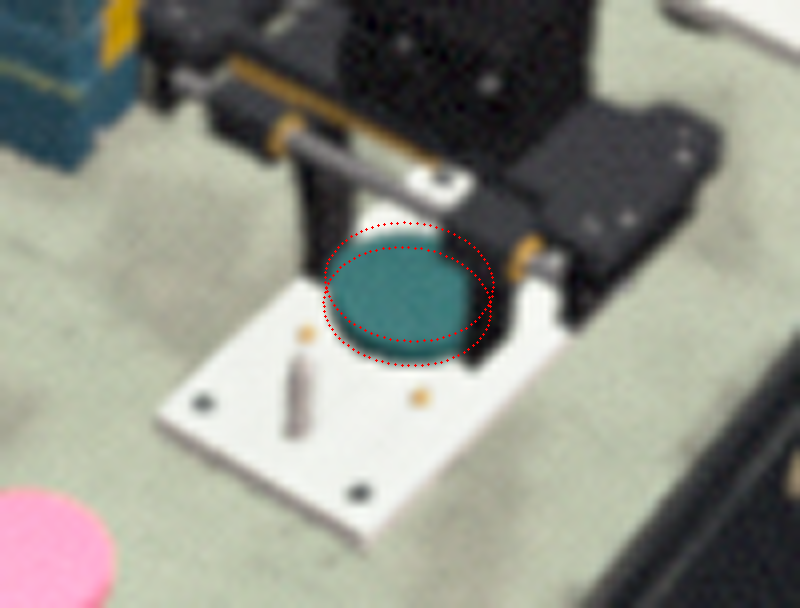

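```bash
cat > hf.py <<'E'
from fit import *
def heldfit(c,o,x0,z):
    im=vision.camera(c).astype(np.float32)
    p=proj(c,[*x0,z])[0].astype(int); a=p-22
    cr=cv2.resize(im[a[1]:a[1]+44,a[0]:a[0]+44],None,fx=S,fy=S,interpolation=cv2.INTER_LINEAR)
    b,g,rr=cr[...,0],cr[...,1],cr[...,2]
    teal=(g-rr>25)&(b-rr>20); n,lab,stt,_=cv2.connectedComponentsWithStats(teal.astype(np.uint8))
    teal=lab==(1+np.argmax(stt[1:,4])); dark=(cr.max(2)<95)&~teal
    dark=cv2.dilate(dark.astype(np.uint8),np.ones((2*S//2+1,)*2))>0
    ok=~dark|teal
    def f(v):
        q=sil(c,o,x0[0]+v[0]/100,x0[1]+v[1]/100,0,z,a,teal.shape)>0
        return -(q&teal).sum()/((q|teal)&ok).sum()
    k=minimize(f,[0,0],method='Nelder-Mead',options=dict(initial_simplex=[[-.5,-.5],[.5,0],[0,.5]],xatol=.005,fatol=1e-4))
    return x0+k.x/100,-k.fun
E
python3 -c "
from hf import *
s=st();z=s['ee_pos'][2]-.184
for dz in(-.002,0,.002): print(dz,heldfit('side','large_disc',np.array(s['ee_pos'][:2]),z+dz))
"
```

```text
t 9.55 p [0.4465 0.107  0.2065] R [[0.057, 0.998, -0.0], [0.998, -0.057, 0.0], [0.0, -0.0, -1.0]] F [-0.3 -0.8 -0.3] w 0.05750635607074422 g 15.000009834766388
-0.002 (array([0.44707511, 0.10225154]), np.float64(0.9172010921328339))
0 (array([0.44621329, 0.10369805]), np.float64(0.91814696485623))
0.002 (array([0.44619854, 0.10493905]), np.float64(0.9257725390251672))
```

Emit:
{"method": "play_rows", "body": {
  "series": [
    [0.013,0,0,0,0,0],
    [0.013,0,0.02,0,0,0],
    [0.013,0,0.035,0,0,0],
    [0.013,0,0.045,0,0,0],
    [0.013,0,0.045,0,0,0]
  ]
}}

```text
time: 10.2
ee_pos: [0.4464, 0.1085, 0.1994]
eef_rot: [0.727, 0.687, -0.0, -0.0]
ft_force: [-0.1, 1.0, -1.0]
width: 0.0574
grip_force: 15.0
```

Emit:
{"method": "play_rows", "body": {
  "series": [
    [0,0,0.01,0,0,0],
    [0,0,0.015,0,0,0],
    [0,0,0.015,0,0,0]
  ]
}}

```text
time: 10.5
ee_pos: [0.4465, 0.1085, 0.1973]
eef_rot: [0.727, 0.687, -0.0, -0.0]
ft_force: [-0.4, -0.4, -1.1]
width: 0.0573
grip_force: 15.0
```

```bash
python3 -c "
from hf import *
st()
im=vision.camera('side'); s=st()
p=proj('side',[.447,.107,.02])[0].astype(int);o=p-[40,30]
cv2.imwrite('pics/s4.png',cv2.resize(im[o[1]:o[1]+60,o[0]:o[0]+80],None,fx=10,fy=10,interpolation=cv2.INTER_CUBIC))
print(heldfit('side','large_disc',np.array(s['ee_pos'][:2]),s['ee_pos'][2]-.184))"
```

```text
t 10.5 p [0.4465 0.1085 0.1973] R [[0.057, 0.998, -0.0], [0.998, -0.057, -0.0], [-0.0, -0.0, -1.0]] F [-0.4 -0.4 -1.1] w 0.05729502318815947 g 14.999934732913971
t 10.55 p [0.4465 0.1085 0.1974] R [[0.057, 0.998, -0.0], [0.998, -0.057, -0.0], [-0.0, -0.0, -1.0]] F [0.6 0.6 0.2] w 0.057351528820313726 g 14.999945908784866
(array([0.44662373, 0.10502633]), np.float64(0.9167677283462053))
```

View pics/s4.png

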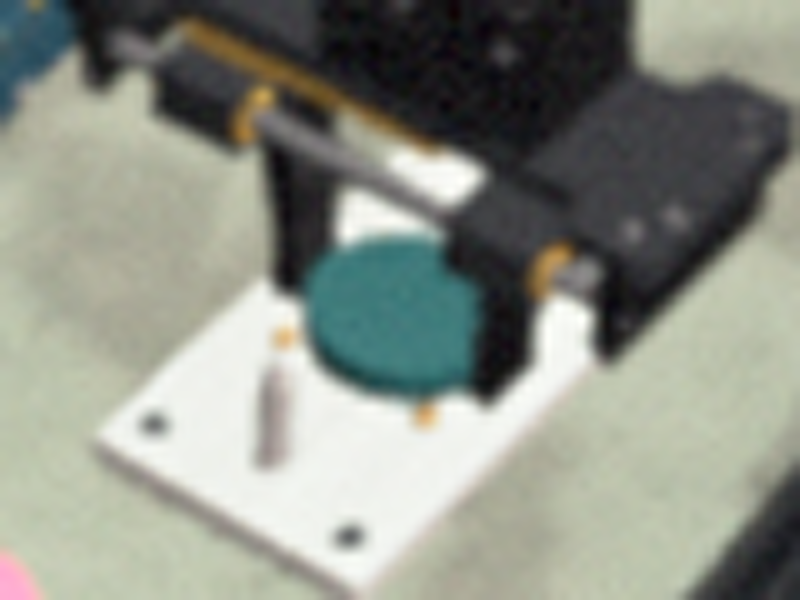

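Emit:
{"method": "play_rows", "body": {
  "series": [
    [0,0,0.005,0,0,0],
    [0,0,0.01,0,0,0],
    [0,0,0.01,0,0,0]
  ]
}}

```text
time: 10.9
ee_pos: [0.4465, 0.1085, 0.1959]
eef_rot: [0.727, 0.687, -0.0, 0.0]
ft_force: [-0.6, 0.2, -0.8]
width: 0.0573
grip_force: 15.0
```

```bash
python3 -c "
from hf import *
st();vision.camera('side');s=st()"
```

```text
t 10.9 p [0.4465 0.1085 0.1959] R [[0.057, 0.998, -0.0], [0.998, -0.057, -0.0], [-0.0, -0.0, -1.0]] F [-0.6  0.2 -0.8] w 0.05731691879921757 g 14.999883323907852
t 10.95 p [0.4465 0.1085 0.1959] R [[0.057, 0.998, 0.0], [0.998, -0.057, -0.0], [-0.0, 0.0, -1.0]] F [-0.1  0.5 -0.6] w 0.057145140170305184 g 14.99989539384842
```

Emit:
{"method": "play_rows", "body": {
  "series": [
    [0,0,0.003,0,0,0],
    [0,0,0.006,0,0,0],
    [0,0,0.006,0,0,0]
  ]
}}

```text
time: 11.25
ee_pos: [0.4466, 0.1087, 0.1957]
eef_rot: [0.727, 0.687, -0.0, 0.0]
ft_force: [-5.0, -1.4, 13.8]
width: 0.0574
grip_force: 15.0
```

Emit:
{"method": "play_rows", "body": {
  "series": [
    [0,0,0,0,0,0],
    [0,0,0,0,0,0],
    [0,0,0,0,0,0],
    [0,0,0,0,0,0],
    [0,0,0,0,0,0]
  ],
  "fingers": 1
}}

```text
time: 11.75
ee_pos: [0.4465, 0.1085, 0.195]
eef_rot: [0.727, 0.687, -0.0, 0.0]
ft_force: [-0.1, -0.2, -0.1]
width: 0.0846
grip_force: 0.0
```

Emit:
{"method": "play_rows", "body": {
  "series": [
    [0,0,-0.1,0,0,0],
    [0,0,-0.3,0,0,0],
    [0,0,-0.6,0,0,0],
    [0,0,-0.9,0,0,0]
  ]
}}

```text
time: 12.15
ee_pos: [0.4461, 0.1087, 0.3312]
eef_rot: [0.727, 0.687, -0.0, -0.001]
ft_force: [1.7, -0.4, -0.5]
width: 0.087
grip_force: 0.0
```

```bash
python3 -c "
from hf import *
vision.camera('side');print(near('side','large_disc',(.4465,.107),z=.012,turn=False,h=.018))
im=vision.camera('side');
p=proj('side',[.447,.107,.02])[0].astype(int);o=p-[40,30]
cv2.imwrite('pics/s5.png',cv2.resize(im[o[1]:o[1]+60,o[0]:o[0]+80],None,fx=10,fy=10,interpolation=cv2.INTER_CUBIC))"
python3 plan.py 3 .619,.3185,.31,86.8 .619,.3185,.235,86.8
```

```text
(np.float64(0.44557901860773563), np.float64(0.11166542903333902), 0, np.float64(0.9226008653640747))
t 12.3 p [0.4473 0.1089 0.3325] R [[0.058, 0.998, 0.005], [0.998, -0.058, -0.001], [-0.001, 0.005, -1.0]] F [ 0.5 -0.2 -0.1] w 0.08696598717582138 g 0.0
yaw 86.69
[[0.244, 0.177, 0.025, 0, 0, -0.001], [0.487, 0.354, 0.05, 0, 0, -0.001], [0.731, 0.531, 0.075, 0, 0, -0.002]]
[[0.243, 0.177, 0.025, 0, 0, -0.001], [0.487, 0.355, 0.05, 0, 0, -0.001], [0.73, 0.532, 0.075, 0, 0, -0.002]]
[[-0.0, -0.0, 0.167, 0, 0, 0.0], [-0.0, -0.0, 0.333, 0, 0, 0.0], [-0.0, -0.0, 0.5, 0, 0, 0.0]]
```

View pics/s5.png

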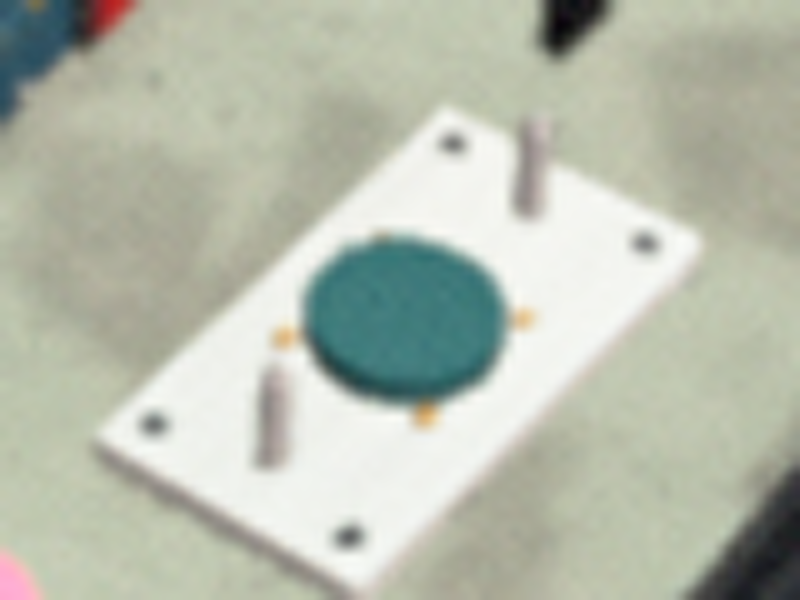

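Emit:
{"method": "play_rows", "body": {
  "series": [
    [0.24,0.18,0.02,0,0,0],
    [0.49,0.35,0.05,0,0,0],
    [0.73,0.53,0.08,0,0,0]
  ]
}}

```text
time: 12.6
ee_pos: [0.5331, 0.2141, 0.3162]
eef_rot: [0.728, 0.686, -0.001, 0.0]
ft_force: [1.0, -0.5, 2.2]
width: 0.0876
grip_force: 0.0
```

Emit:
{"method": "play_rows", "body": {
  "series": [
    [0.24,0.18,0.02,0,0,0],
    [0.49,0.35,0.05,0,0,0],
    [0.73,0.53,0.08,0,0,0],
    [0.73,0.53,0.08,0,0,0]
  ]
}}

```text
time: 13.0
ee_pos: [0.6179, 0.3227, 0.3013]
eef_rot: [0.726, 0.688, -0.002, -0.002]
ft_force: [-0.7, -0.0, -0.6]
width: 0.0868
grip_force: 0.0
```

Emit:
{"method": "play_rows", "body": {
  "series": [
    [0,0,0.15,0,0,0],
    [0,0,0.3,0,0,0],
    [0,0,0.45,0,0,0],
    [0,0,0.45,0,0,0],
    [0,0,0.45,0,0,0]
  ]
}}

```text
time: 13.5
ee_pos: [0.6175, 0.3178, 0.2381]
eef_rot: [0.727, 0.687, -0.001, -0.0]
ft_force: [0.8, -0.5, 0.2]
width: 0.0867
grip_force: 0.0
```

```bash
python3 -c "
from hf import *
vision.camera('top');print(near('top','large_disc',(.4465,.107),z=.012,turn=False,h=.018))
vision.camera('side');print(near('side','small_disc',(.619,.3185),turn=False), near('side','large_disc',(.4465,.107),z=.012,turn=False,h=.018),near('side','jig_base',(.4465,.107),-.056))
im=vision.camera('side');p=proj('side',[.619,.3185,.02])[0].astype(int);o=p-[53,40]
cv2.imwrite('pics/s6.png',cv2.resize(im[o[1]:o[1]+80,o[0]:o[0]+106],None,fx=6,fy=6))"
python3 plan.py 3 .619,.3185,.1845,86.8
```

```text
None
(np.float64(0.6194042121767998), np.float64(0.31937791189551357), 0, np.float64(0.8529707193374634)) (np.float64(0.44616503991745415), np.float64(0.11071076616924255), 0, np.float64(0.9245004057884216)) (np.float64(0.4468270346788979), np.float64(0.10837565931146446), np.float64(-0.05495540886892987), np.float64(0.780341625213623))
t 13.85 p [0.6179 0.3181 0.2393] R [[0.057, 0.998, 0.001], [0.998, -0.057, 0.0], [0.0, 0.001, -1.0]] F [ 0.1 -0.5 -0. ] w 0.08724172691781087 g 0.0
yaw 86.71
[[0.001, 0.002, 0.122, 0, 0, -0.001], [0.002, 0.005, 0.243, 0, 0, -0.002], [0.003, 0.007, 0.365, 0, 0, -0.003]]
```

View pics/s6.png

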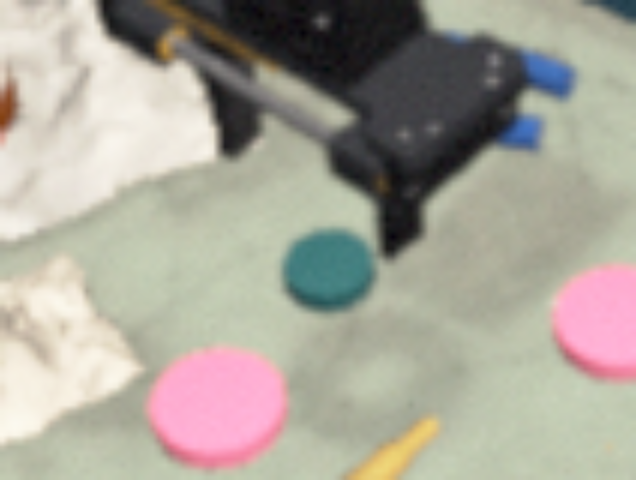

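The small teal disc at (330,268) in the crop sits between the tips and has room all round.

Emit:
{"method": "play_rows", "body": {
  "series": [
    [0,0.007,0.12,0,0,0],
    [0,0.007,0.24,0,0,0],
    [0,0.007,0.32,0,0,0],
    [0,0.007,0.36,0,0,0],
    [0,0.007,0.36,0,0,0]
  ]
}}

```text
time: 14.35
ee_pos: [0.6186, 0.318, 0.1837]
eef_rot: [0.727, 0.687, -0.001, -0.0]
ft_force: [-0.2, -0.1, 0.2]
width: 0.0867
grip_force: 0.0
```

Emit:
{"method": "play_rows", "body": {
  "series": [
    [0,0,0,0,0,0],
    [0,0,0,0,0,0],
    [0,0,0,0,0,0]
  ]
}}

```text
time: 14.65
ee_pos: [0.6189, 0.318, 0.1845]
eef_rot: [0.727, 0.687, 0.0, 0.0]
ft_force: [-0.5, 0.7, 0.1]
width: 0.0873
grip_force: 0.0
```

Emit:
{"method": "play_rows", "body": {
  "series": [
    [0,0,0,0,0,0],
    [0,0,0,0,0,0],
    [0,0,0,0,0,0],
    [0,0,0,0,0,0],
    [0,0,0,0,0,0]
  ],
  "fingers": -1,
  "squeeze": 15
}}

```text
time: 15.15
ee_pos: [0.6189, 0.318, 0.1845]
eef_rot: [0.727, 0.687, 0.0, 0.0]
ft_force: [0.3, 0.5, 0.1]
width: 0.0551
grip_force: 0.0
```

Emit:
{"method": "play_rows", "body": {
  "series": [
    [0,0,0,0,0,0],
    [0,0,0,0,0,0],
    [0,0,0,0,0,0],
    [0,0,0,0,0,0]
  ]
}}

```text
time: 15.55
ee_pos: [0.6189, 0.318, 0.1845]
eef_rot: [0.727, 0.687, 0.0, 0.0]
ft_force: [0.3, 0.5, 0.0]
width: 0.0414
grip_force: 15.0
```

Emit:
{"method": "play_rows", "body": {
  "series": [
    [0,0,-0.1,0,0,0],
    [0,0,-0.3,0,0,0],
    [0,0,-0.5,0,0,0],
    [0,0,-0.65,0,0,0],
    [0,0,-0.65,0,0,0]
  ]
}}

```text
time: 16.05
ee_pos: [0.6194, 0.3189, 0.2872]
eef_rot: [0.727, 0.687, 0.003, 0.001]
ft_force: [0.2, 0.5, -0.6]
width: 0.0416
grip_force: 15.0
```

```bash
python3 plan.py 3 .4465,.1088,.28,86.8; python3 -c "
from hf import *
vision.camera('top');print([ (np.round(b['point'],3),round(b['conf'],2)) for b in spotter.boxes_of('top','large_disc')+spotter.boxes_of('top','jig_base')]);print(near('top','large_disc',(.4465,.107),z=.012,turn=False,h=.018))"
```

```text
t 16.05 p [0.6194 0.3189 0.2872] R [[0.057, 0.998, 0.006], [0.998, -0.057, 0.003], [0.004, 0.005, -1.0]] F [ 0.2  0.5 -0.6] w 0.041566818593873275 g 14.999941438436508
yaw 86.71
[[-0.244, -0.178, 0.008, 0, 0, -0.0], [-0.488, -0.357, 0.016, 0, 0, -0.001], [-0.732, -0.535, 0.024, 0, 0, -0.001]]
[[-0.244, -0.179, 0.008, 0, 0, -0.001], [-0.488, -0.357, 0.016, 0, 0, -0.001], [-0.732, -0.536, 0.024, 0, 0, -0.002]]
[(array([0.603, 0.414, 0.009]), 0.83), (array([0.496, 0.266, 0.01 ]), 0.55), (array([0.422, 0.168, 0.015]), 0.58)]
None
```

Emit:
{"method": "play_rows", "body": {
  "series": [
    [-0.24,-0.18,0,0,0,0],
    [-0.49,-0.36,0,0,0,0],
    [-0.73,-0.535,0.01,0,0,0]
  ]
}}

```text
time: 16.55
ee_pos: [0.531, 0.212, 0.2791]
eef_rot: [0.727, 0.687, -0.001, -0.001]
ft_force: [0.9, -0.4, 0.5]
width: 0.0414
grip_force: 15.0
```

Emit:
{"method": "play_rows", "body": {
  "series": [
    [-0.24,-0.18,0,0,0,0],
    [-0.47,-0.36,0,0,0,0],
    [-0.65,-0.48,0.01,0,0,0],
    [-0.73,-0.535,0.01,0,0,0],
    [-0.73,-0.535,0.01,0,0,0]
  ]
}}

```text
time: 17.05
ee_pos: [0.4451, 0.1065, 0.2783]
eef_rot: [0.728, 0.685, -0.001, 0.0]
ft_force: [-0.3, 0.3, -0.5]
width: 0.0412
grip_force: 15.0
```

Emit:
{"method": "play_rows", "body": {
  "series": [
    [0,0,0,0,0,0],
    [0,0,0,0,0,0],
    [0,0,0,0,0,0]
  ]
}}

```text
time: 17.35
ee_pos: [0.4464, 0.1095, 0.279]
eef_rot: [0.727, 0.687, 0.0, -0.0]
ft_force: [-0.0, 0.4, -0.7]
width: 0.0409
grip_force: 15.0
```

```bash
python3 plan.py 3 .4465,.1082,.215,86.8
```

```text
t 17.35 p [0.4464 0.1095 0.279 ] R [[0.056, 0.998, -0.0], [0.998, -0.056, 0.001], [0.001, -0.0, -1.0]] F [-0.   0.4 -0.7] w 0.04090321752270163 g 14.999959766864777
yaw 86.8
[[-0.003, 0.0, 0.142, 0, 0, 0.0], [-0.006, 0.001, 0.285, 0, 0, 0.0], [-0.009, 0.001, 0.427, 0, 0, 0.0]]
```

Emit:
{"method": "play_rows", "body": {
  "series": [
    [-0.008,0,0.15,0,0,0],
    [-0.008,0,0.28,0,0,0],
    [-0.008,0,0.38,0,0,0],
    [-0.008,0,0.43,0,0,0],
    [-0.008,0,0.445,0,0,0]
  ]
}}

```text
time: 17.85
ee_pos: [0.4459, 0.1079, 0.2117]
eef_rot: [0.727, 0.687, -0.0, -0.001]
ft_force: [0.6, -0.6, 0.0]
width: 0.0414
grip_force: 15.0
```

Emit:
{"method": "play_rows", "body": {
  "series": [
    [0,0,0,0,0,0],
    [0,0,0,0,0,0],
    [0,0,0.008,0,0,0],
    [0,0,0.008,0,0,0]
  ]
}}

```text
time: 18.25
ee_pos: [0.4462, 0.1073, 0.2114]
eef_rot: [0.727, 0.686, 0.0, 0.0]
ft_force: [0.4, -0.8, -1.3]
width: 0.0414
grip_force: 15.0
```

```bash
python3 -c "
from hf import *
st();im=vision.camera('side'); st()
p=proj('side',[.447,.107,.02])[0].astype(int);o=p-[40,30]
cv2.imwrite('pics/s7.png',cv2.resize(im[o[1]:o[1]+60,o[0]:o[0]+80],None,fx=10,fy=10,interpolation=cv2.INTER_CUBIC))"
```

```text
t 18.25 p [0.4462 0.1073 0.2114] R [[0.057, 0.998, 0.001], [0.998, -0.057, -0.0], [-0.0, 0.001, -1.0]] F [ 0.4 -0.8 -1.3] w 0.04143315664718348 g 15.00000849366188
t 18.3 p [0.4461 0.1073 0.2113] R [[0.057, 0.998, 0.001], [0.998, -0.057, -0.0], [-0.0, 0.001, -1.0]] F [ 0.3 -0.5 -0.6] w 0.04130915141528836 g 14.999923557043076
```

View pics/s7.png

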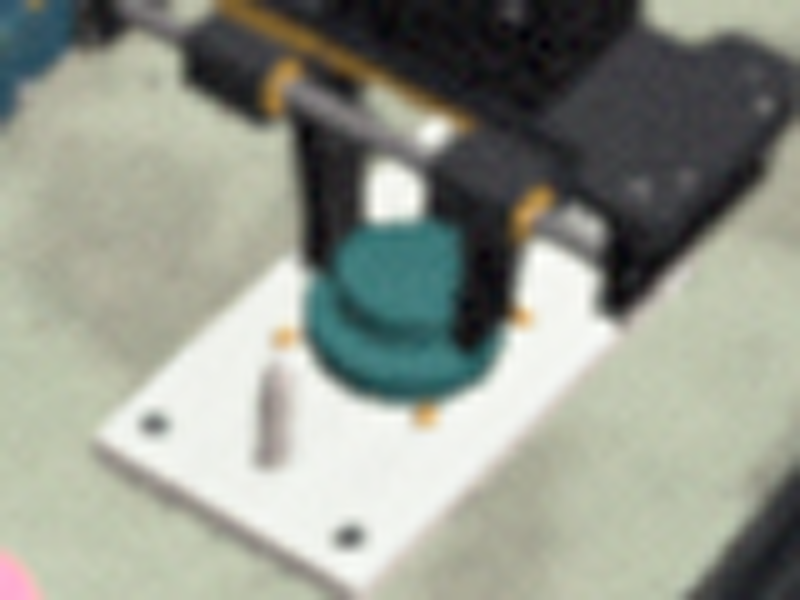

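Emit:
{"method": "play_rows", "body": {
  "series": [
    [0.006,0,0.008,0,0,0],
    [0.006,0,0.014,0,0,0],
    [0.006,0,0.018,0,0,0],
    [0.006,0,0.018,0,0,0]
  ]
}}

```text
time: 18.7
ee_pos: [0.4461, 0.1083, 0.2084]
eef_rot: [0.727, 0.687, -0.0, 0.0]
ft_force: [-0.7, -0.1, 0.4]
width: 0.041
grip_force: 15.0
```

Emit:
{"method": "play_rows", "body": {
  "series": [
    [0,0,0.002,0,0,0],
    [0,0,0.004,0,0,0],
    [0,0,0.004,0,0,0]
  ]
}}

```text
time: 19.0
ee_pos: [0.4461, 0.1084, 0.2083]
eef_rot: [0.727, 0.687, -0.0, 0.0]
ft_force: [-4.1, -1.3, 10.7]
width: 0.0415
grip_force: 15.0
```

Emit:
{"method": "play_rows", "body": {
  "series": [
    [0,0,0,0,0,0],
    [0,0,0,0,0,0],
    [0,0,0,0,0,0],
    [0,0,0,0,0,0]
  ],
  "fingers": 1
}}

```text
time: 19.4
ee_pos: [0.446, 0.1082, 0.2077]
eef_rot: [0.727, 0.687, -0.0, -0.0]
ft_force: [0.9, -0.8, -0.3]
width: 0.0656
grip_force: 0.0
```

Emit:
{"method": "play_rows", "body": {
  "series": [
    [0,0,-0.1,0,0,0],
    [0,0,-0.3,0,0,0],
    [0,0,-0.6,0,0,0],
    [0,0,-0.9,0,0,0],
    [0,0,-0.9,0,0,0]
  ]
}}

```text
time: 19.9
ee_pos: [0.4474, 0.1094, 0.3478]
eef_rot: [0.727, 0.687, 0.003, 0.003]
ft_force: [-0.2, 0.1, -1.0]
width: 0.0869
grip_force: 0.0
```

```bash
python3 -c "
from hf import *
im=vision.camera('side')
M['both']=[cyl(0,0,.029,0,.012)]
print('S',near('side','small_disc',(.4465,.109),z=.024,turn=False,h=.03))
p=proj('side',[.447,.107,.02])[0].astype(int);o=p-[40,30]
cv2.imwrite('pics/s8.png',cv2.resize(im[o[1]:o[1]+60,o[0]:o[0]+80],None,fx=10,fy=10,interpolation=cv2.INTER_CUBIC))"
python3 plan.py 3 .443,-.101,.33,-3.3
```

```text
S (np.float64(0.4473465003967285), np.float64(0.11020366096496582), 0, np.float64(0.7897711396217346))
t 20.0 p [0.4462 0.1082 0.3434] R [[0.058, 0.998, 0.002], [0.998, -0.058, -0.001], [-0.001, 0.002, -1.0]] F [ 0.8 -0.2 -0.2] w 0.0868432840526506 g 0.0
yaw 86.68
[[-0.155, 0.007, 0.01, 0, 0, 0.333], [-0.309, 0.013, 0.02, 0, 0, 0.667], [-0.464, 0.02, 0.03, 0, 0, 1.0]]
[[-0.131, 0.083, 0.01, 0, 0, 0.333], [-0.262, 0.166, 0.02, 0, 0, 0.667], [-0.393, 0.249, 0.03, 0, 0, 1.0]]
[[-0.072, 0.137, 0.01, 0, 0, 0.333], [-0.143, 0.275, 0.019, 0, 0, 0.666], [-0.215, 0.412, 0.029, 0, 0, 0.999]]
```

View pics/s8.png

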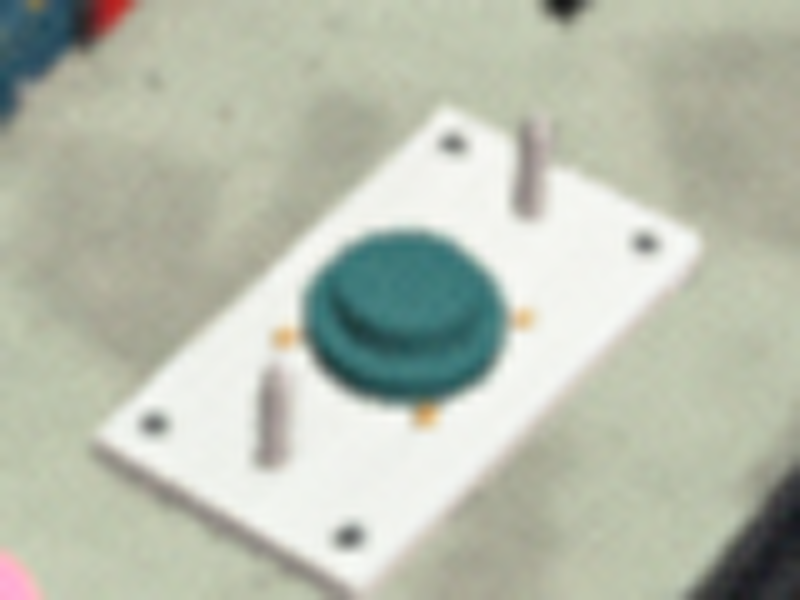

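Emit:
{"method": "play_rows", "body": {
  "series": [
    [-0.12,0,0,0,0,0.25],
    [-0.23,0.01,0,0,0,0.5],
    [-0.35,0.015,0,0,0,0.75],
    [-0.46,0.02,0,0,0,1],
    [-0.46,0.02,0,0,0,1]
  ]
}}

```text
time: 20.5
ee_pos: [0.4447, 0.0371, 0.3413]
eef_rot: [0.881, 0.472, -0.001, -0.0]
ft_force: [-0.7, -0.1, -0.8]
width: 0.0872
grip_force: 0.0
```

Emit:
{"method": "play_rows", "body": {
  "series": [
    [-0.1,0.06,0,0,0,0.25],
    [-0.2,0.12,0,0,0,0.5],
    [-0.3,0.19,0,0,0,0.75],
    [-0.39,0.25,0,0,0,1],
    [-0.39,0.25,0,0,0,1]
  ]
}}

```text
time: 21.0
ee_pos: [0.4441, -0.0314, 0.3417]
eef_rot: [0.973, 0.23, -0.001, -0.0]
ft_force: [-0.9, -0.3, -0.2]
width: 0.0867
grip_force: 0.0
```

Emit:
{"method": "play_rows", "body": {
  "series": [
    [-0.05,0.1,0,0,0,0.25],
    [-0.1,0.2,0,0,0,0.5],
    [-0.15,0.3,0,0,0,0.75],
    [-0.21,0.41,0,0,0,1],
    [-0.21,0.41,0,0,0,1]
  ]
}}

```text
time: 21.5
ee_pos: [0.4438, -0.1002, 0.342]
eef_rot: [1.0, -0.029, -0.001, -0.0]
ft_force: [0.0, -0.6, 0.0]
width: 0.0871
grip_force: 0.0
```

Emit:
{"method": "play_rows", "body": {
  "series": [
    [0,0,0,0,0,0],
    [0,0,0,0,0,0]
  ]
}}

```text
time: 21.7
ee_pos: [0.444, -0.0979, 0.3425]
eef_rot: [1.0, -0.026, -0.0, -0.0]
ft_force: [0.1, 0.2, 0.3]
width: 0.0871
grip_force: 0.0
```

```bash
python3 plan.py 3 .443,-.1015,.29,-3.3; python3 -c "
from hf import *
print(np.round(status.read_state()['joint_positions'],2))
for c in('side','top'):
  vision.camera(c);print(c,near(c,'press_plate',(.443,-.1),1.513,h=.06));
  print(c,near(c,'jig_base',(.447,.107),-.056),near(c,'large_disc',(.4465,.107),z=.012,turn=False,h=.018),near(c,'small_disc',(.4465,.107),z=.024,turn=False,h=.03))
st()"
```

```text
t 21.7 p [ 0.444  -0.0979  0.3425] R [[0.999, -0.051, -0.0], [-0.051, -0.999, 0.0], [-0.0, -0.0, -1.0]] F [0.1 0.2 0.3] w 0.0871167281103218 g 0.0
yaw -2.94
[[-0.002, 0.008, 0.117, 0, 0, 0.004], [-0.003, 0.016, 0.233, 0, 0, 0.008], [-0.005, 0.024, 0.35, 0, 0, 0.012]]
[ 0.92  0.06 -0.81  1.94  0.04  1.17 -1.53]
side (np.float64(0.44214599512284775), np.float64(-0.10021125378140697), np.float64(1.4777781511039052), np.float64(0.9106770157814026))
side (np.float64(0.4461704271075219), np.float64(0.10821809213561111), np.float64(-0.06229691379218312), np.float64(0.752541720867157)) None (np.float64(0.4454882190525532), np.float64(0.11148176927864552), 0, np.float64(0.7957288026809692))
top None
top (np.float64(0.44758916172496066), np.float64(0.10611208069121021), np.float64(-0.06220323306479699), np.float64(0.7927718758583069)) (np.float64(0.44714053416252136), np.float64(0.10799667489528655), 0, np.float64(0.3872166872024536)) (np.float64(0.4331845703125), np.float64(0.1670927734375), 0, np.float64(0.12042703479528427))
t 22.2 p [ 0.4439 -0.0993  0.3428] R [[0.998, -0.057, 0.0], [-0.057, -0.998, -0.0], [0.0, 0.0, -1.0]] F [ 0.1  0.4 -0.6] w 0.08681000022452809 g 0.0
```

Emit:
{"method": "play_rows", "body": {
  "series": [
    [-0.006,0.012,0.15,0,0,0],
    [-0.006,0.012,0.35,0,0,0],
    [-0.006,0.012,0.52,0,0,0],
    [-0.006,0.012,0.64,0,0,0],
    [-0.006,0.012,0.69,0,0,0]
  ]
}}

```text
time: 22.7
ee_pos: [0.4423, -0.101, 0.2378]
eef_rot: [1.0, -0.029, -0.001, -0.0]
ft_force: [0.6, 0.2, 0.5]
width: 0.0869
grip_force: 0.0
```

Emit:
{"method": "play_rows", "body": {
  "series": [
    [0,0,0,0,0,0],
    [0,0,0,0,0,0],
    [0,0,0,0,0,0]
  ]
}}

```text
time: 23.0
ee_pos: [0.4433, -0.1012, 0.2403]
eef_rot: [1.0, -0.029, 0.001, 0.0]
ft_force: [-0.2, 0.8, 0.2]
width: 0.0872
grip_force: 0.0
```

Emit:
{"method": "play_rows", "body": {
  "series": [
    [0,0,0,0,0,0],
    [0,0,0,0,0,0],
    [0,0,0,0,0,0],
    [0,0,0,0,0,0],
    [0,0,0,0,0,0]
  ],
  "fingers": -1,
  "squeeze": 50
}}

```text
time: 23.5
ee_pos: [0.4429, -0.1011, 0.2393]
eef_rot: [1.0, -0.029, 0.0, 0.0]
ft_force: [-0.5, 0.2, 0.2]
width: 0.0549
grip_force: 0.0
```

Emit:
{"method": "play_rows", "body": {
  "series": [
    [0,0,0,0,0,0],
    [0,0,0,0,0,0],
    [0,0,0,0,0,0],
    [0,0,0,0,0,0],
    [0,0,0,0,0,0]
  ]
}}

```text
time: 24.0
ee_pos: [0.4429, -0.1012, 0.2393]
eef_rot: [1.0, -0.029, 0.0, 0.0]
ft_force: [-0.4, -0.2, -0.5]
width: 0.0194
grip_force: 49.8
```

Emit:
{"method": "play_rows", "body": {
  "series": [
    [0,0,0,0,0,0],
    [0,0,0,0,0,0],
    [0,0,0,0,0,0],
    [0,0,0,0,0,0]
  ]
}}

```text
time: 24.4
ee_pos: [0.4429, -0.1011, 0.2393]
eef_rot: [1.0, -0.029, 0.0, 0.0]
ft_force: [0.0, -0.6, 0.5]
width: 0.0195
grip_force: 49.8
```

```bash
python3 -c "
from hf import *
for c in('side',):
  vision.camera(c);print(c,near(c,'press_plate',(.443,-.1),1.513,h=.06))
st()"
```

```text
side (np.float64(0.44307427605032795), np.float64(-0.09675380204984241), np.float64(1.5159036229136018), np.float64(0.6817798614501953))
t 24.5 p [ 0.4429 -0.1011  0.2393] R [[0.998, -0.057, 0.0], [-0.057, -0.998, -0.0], [0.0, 0.0, -1.0]] F [ 0.1 -0.8 -0.4] w 0.02005424847209617 g 49.829048115061596
```

Emit:
{"method": "play_rows", "body": {
  "series": [
    [0,0,-0.1,0,0,0],
    [0,0,-0.25,0,0,0],
    [0,0,-0.4,0,0,0],
    [0,0,-0.56,0,0,0],
    [0,0,-0.56,0,0,0]
  ]
}}

```text
time: 25.0
ee_pos: [0.4436, -0.101, 0.3254]
eef_rot: [1.0, -0.029, 0.002, 0.001]
ft_force: [0.6, -0.0, -4.5]
width: 0.0198
grip_force: 49.8
```

```bash
python3 plan.py 4 .446,.1085,.325,86.7
```

```text
t 25.0 p [ 0.4436 -0.101   0.3254] R [[0.998, -0.057, 0.003], [-0.057, -0.998, -0.002], [0.004, 0.001, -1.0]] F [ 0.6 -0.  -4.5] w 0.01977266539970639 g 49.82800113852136
yaw -3.28
[[-0.005, -0.116, 0.0, 0, 0, -0.25], [-0.01, -0.232, 0.0, 0, 0, -0.5], [-0.016, -0.349, 0.001, 0, 0, -0.75], [-0.021, -0.465, 0.001, 0, 0, -1.0]]
[[0.054, -0.103, 0.0, 0, 0, -0.25], [0.107, -0.206, 0.0, 0, 0, -0.5], [0.16, -0.31, 0.001, 0, 0, -0.75], [0.214, -0.413, 0.001, 0, 0, -1.0]]
[[0.098, -0.063, 0.0, 0, 0, -0.25], [0.196, -0.126, 0.0, 0, 0, -0.5], [0.294, -0.188, 0.0, 0, 0, -0.749], [0.392, -0.251, 0.0, 0, 0, -0.999]]
```

Emit:
{"method": "play_rows", "body": {
  "series": [
    [0,-0.12,0,0,0,-0.25],
    [-0.01,-0.23,0,0,0,-0.5],
    [-0.016,-0.35,0,0,0,-0.75],
    [-0.021,-0.465,0,0,0,-1],
    [-0.021,-0.465,0,0,0,-1]
  ]
}}

```text
time: 25.5
ee_pos: [0.4432, -0.029, 0.3219]
eef_rot: [0.972, 0.235, -0.001, -0.001]
ft_force: [0.8, -0.2, -4.8]
width: 0.0198
grip_force: 49.8
```

Emit:
{"method": "play_rows", "body": {
  "series": [
    [0.05,-0.1,0,0,0,-0.25],
    [0.11,-0.2,0,0,0,-0.5],
    [0.16,-0.31,0,0,0,-0.75],
    [0.214,-0.413,0,0,0,-1],
    [0.214,-0.413,0,0,0,-1]
  ]
}}

```text
time: 26.0
ee_pos: [0.4441, 0.0401, 0.3223]
eef_rot: [0.879, 0.477, -0.0, -0.001]
ft_force: [0.0, -0.2, -5.1]
width: 0.0196
grip_force: 49.8
```

Emit:
{"method": "play_rows", "body": {
  "series": [
    [0.1,-0.06,0,0,0,-0.25],
    [0.2,-0.12,0,0,0,-0.5],
    [0.3,-0.19,0,0,0,-0.75],
    [0.392,-0.25,0,0,0,-1],
    [0.392,-0.25,0,0,0,-1]
  ]
}}

```text
time: 26.5
ee_pos: [0.4451, 0.1093, 0.3225]
eef_rot: [0.726, 0.688, 0.0, -0.001]
ft_force: [-0.3, -0.0, -5.2]
width: 0.0198
grip_force: 49.8
```

Emit:
{"method": "play_rows", "body": {
  "series": [
    [0,0,0,0,0,0],
    [0,0,0,0,0,0],
    [0,0,0,0,0,0]
  ]
}}

```text
time: 26.8
ee_pos: [0.4455, 0.1072, 0.323]
eef_rot: [0.728, 0.685, -0.0, 0.0]
ft_force: [0.1, 0.3, -5.4]
width: 0.0197
grip_force: 49.8
```

```bash
python3 plan.py 3 .446,.1085,.295,86.7; python3 -c "
from hf import *
s=st(); z=s['ee_pos'][2]-.2393
for c in('side','top'):
  vision.camera(c);print(c,z,near(c,'press_plate',(.446,.1085),-.058,z=z,h=z+.05))
s=st()"
```

```text
t 26.8 p [0.4455 0.1072 0.323 ] R [[0.061, 0.998, -0.0], [0.998, -0.061, -0.0], [-0.0, -0.0, -1.0]] F [ 0.1  0.3 -5.4] w 0.019730281786638347 g 49.82797237287741
yaw 86.52
[[0.003, 0.001, 0.062, 0, 0, -0.002], [0.006, 0.001, 0.125, 0, 0, -0.004], [0.009, 0.002, 0.187, 0, 0, -0.006]]
t 26.8 p [0.4455 0.1072 0.323 ] R [[0.061, 0.998, -0.0], [0.998, -0.061, -0.0], [-0.0, -0.0, -1.0]] F [ 0.1  0.3 -5.4] w 0.019730281786638347 g 49.82797237287741
side 0.0837260191780157 (np.float64(0.44389946108928807), np.float64(0.11300532318850715), np.float64(-0.05231037197307853), np.float64(0.7844979166984558))
top 0.0837260191780157 None
t 27.0 p [0.4455 0.1079 0.3233] R [[0.058, 0.998, 0.0], [0.998, -0.058, -0.0], [-0.0, 0.0, -1.0]] F [-0.2  0.2 -4.2] w 0.019314385056817946 g 49.82824172708206
```

Emit:
{"method": "play_rows", "body": {
  "series": [
    [0.004,0.003,0.07,0,0,0],
    [0.004,0.003,0.14,0,0,0],
    [0.004,0.003,0.19,0,0,0],
    [0.004,0.003,0.205,0,0,0],
    [0.004,0.003,0.205,0,0,0]
  ]
}}

```text
time: 27.5
ee_pos: [0.4458, 0.1088, 0.292]
eef_rot: [0.727, 0.687, -0.0, -0.001]
ft_force: [0.2, 0.0, -4.3]
width: 0.0197
grip_force: 49.8
```

Emit:
{"method": "play_rows", "body": {
  "series": [
    [0,0,0.01,0,0,0],
    [0,0,0.02,0,0,0],
    [0,0,0.03,0,0,0],
    [0,0,0.03,0,0,0]
  ]
}}

```text
time: 27.9
ee_pos: [0.4459, 0.1087, 0.2879]
eef_rot: [0.727, 0.687, -0.0, 0.0]
ft_force: [0.1, 0.0, -5.4]
width: 0.0192
grip_force: 49.8
```

Emit:
{"method": "play_rows", "body": {
  "series": [
    [0,0,0.008,0,0,0],
    [0,0,0.016,0,0,0],
    [0,0,0.016,0,0,0]
  ]
}}

```text
time: 28.2
ee_pos: [0.4459, 0.1086, 0.2855]
eef_rot: [0.727, 0.687, -0.0, 0.0]
ft_force: [-0.1, -0.4, -4.6]
width: 0.0194
grip_force: 49.8
```

Emit:
{"method": "play_rows", "body": {
  "series": [
    [0,0,0.008,0,0,0],
    [0,0,0.016,0,0,0],
    [0,0,0.016,0,0,0]
  ]
}}

```text
time: 28.5
ee_pos: [0.446, 0.1084, 0.2831]
eef_rot: [0.727, 0.686, -0.0, 0.0]
ft_force: [1.0, -3.1, -3.3]
width: 0.0195
grip_force: 49.8
```

Emit:
{"method": "play_rows", "body": {
  "series": [
    [-0.006,0,0,0,0,0],
    [-0.006,0,0.006,0,0,0],
    [-0.006,0,0.012,0,0,0],
    [-0.006,0,0.012,0,0,0]
  ]
}}

```text
time: 28.9
ee_pos: [0.446, 0.1077, 0.2814]
eef_rot: [0.727, 0.686, -0.0, 0.0]
ft_force: [0.3, -2.9, -2.7]
width: 0.0196
grip_force: 49.8
```

```bash
python3 -c "
from hf import *
for i in range(3): s=st(); print(np.round(s['torque'],2)); vision.camera('side')"
```

```text
t 28.9 p [0.446  0.1077 0.2814] R [[0.057, 0.998, 0.0], [0.998, -0.057, -0.0], [-0.0, 0.0, -1.0]] F [ 0.3 -2.9 -2.7] w 0.019555114435528386 g 49.83661927297362
[-0.95 -0.31 -0.05]
t 28.95 p [0.446  0.1077 0.2814] R [[0.057, 0.998, 0.0], [0.998, -0.057, -0.0], [-0.0, 0.0, -1.0]] F [ 1.4 -3.2 -3.5] w 0.019747373787362413 g 49.83743174612755
[-0.99 -0.38 -0.03]
t 29.0 p [0.446  0.1077 0.2814] R [[0.058, 0.998, 0.0], [0.998, -0.058, -0.0], [-0.0, 0.0, -1.0]] F [ 0.9 -3.8 -3.3] w 0.019898896934964577 g 49.83836513521965
[-1.06 -0.44  0.01]
```

Still −3 N in y, so I'll shift further −y.

Emit:
{"method": "play_rows", "body": {
  "series": [
    [-0.006,0,0,0,0,0],
    [-0.006,0.001,0.006,0,0,0],
    [-0.006,0.001,0.013,0,0,0],
    [-0.006,0.001,0.013,0,0,0]
  ]
}}

```text
time: 29.45
ee_pos: [0.4459, 0.107, 0.2793]
eef_rot: [0.727, 0.687, -0.0, -0.0]
ft_force: [1.3, -2.0, -5.8]
width: 0.0201
grip_force: 49.8
```

Emit:
{"method": "play_rows", "body": {
  "series": [
    [0,0,0.006,0,0,0],
    [0,0,0.013,0,0,0],
    [0,0,0.013,0,0,0]
  ]
}}

```text
time: 29.75
ee_pos: [0.446, 0.107, 0.2774]
eef_rot: [0.727, 0.687, -0.0, -0.0]
ft_force: [1.3, -1.8, -5.2]
width: 0.0197
grip_force: 49.8
```

Emit:
{"method": "play_rows", "body": {
  "series": [
    [-0.003,0.001,0.02,0,0,0],
    [-0.003,0.001,0.04,0,0,0],
    [-0.003,0.001,0.06,0,0,0],
    [-0.003,0.001,0.08,0,0,0],
    [-0.003,0.001,0.1,0,0,0]
  ]
}}

```text
time: 30.25
ee_pos: [0.4461, 0.1066, 0.2622]
eef_rot: [0.727, 0.687, 0.0, -0.0]
ft_force: [0.1, -1.2, -4.8]
width: 0.0198
grip_force: 49.8
```

Emit:
{"method": "play_rows", "body": {
  "series": [
    [0,0,0,0,0,0],
    [0,0,0,0,0,0]
  ]
}}

```text
time: 30.45
ee_pos: [0.446, 0.1065, 0.2624]
eef_rot: [0.727, 0.687, -0.0, -0.0]
ft_force: [0.3, -0.1, -4.8]
width: 0.0197
grip_force: 49.8
```

Lateral force is gone. Next I press down to home, which should be near TCP z 0.2513, watching for +12 N and then a hard stop.

Emit:
{"method": "play_rows", "body": {
  "series": [
    [0,0,0.01,0,0,0],
    [0,0,0.02,0,0,0],
    [0,0,0.03,0,0,0],
    [0,0,0.04,0,0,0],
    [0,0,0.04,0,0,0]
  ]
}}

```text
time: 30.95
ee_pos: [0.4462, 0.1066, 0.2567]
eef_rot: [0.727, 0.687, 0.0, 0.0]
ft_force: [-1.3, -0.2, 3.9]
width: 0.02
grip_force: 49.8
```

Emit:
{"method": "play_rows", "body": {
  "series": [
    [0,0,0.007,0,0,0],
    [0,0,0.014,0,0,0],
    [0,0,0.021,0,0,0],
    [0,0,0.026,0,0,0],
    [0,0,0.026,0,0,0]
  ]
}}

```text
time: 31.45
ee_pos: [0.4463, 0.1067, 0.2531]
eef_rot: [0.727, 0.687, 0.0, 0.0]
ft_force: [-3.7, -1.6, 9.8]
width: 0.0199
grip_force: 49.8
```

Emit:
{"method": "play_rows", "body": {
  "series": [
    [0,0,0.004,0,0,0],
    [0,0,0.008,0,0,0],
    [0,0,0.01,0,0,0],
    [0,0,0.01,0,0,0]
  ]
}}

```text
time: 31.85
ee_pos: [0.4463, 0.1067, 0.2517]
eef_rot: [0.727, 0.687, 0.0, 0.0]
ft_force: [-4.3, -1.3, 11.8]
width: 0.0199
grip_force: 49.8
```

Emit:
{"method": "play_rows", "body": {
  "series": [
    [0,0,0.002,0,0,0],
    [0,0,0.004,0,0,0],
    [0,0,0.004,0,0,0]
  ]
}}

```text
time: 32.15
ee_pos: [0.4463, 0.1067, 0.2513]
eef_rot: [0.727, 0.687, -0.0, 0.0]
ft_force: [-4.0, -2.0, 13.5]
width: 0.0198
grip_force: 49.8
```

Almost home. I'll push a little further to find the hard stop.

Emit:
{"method": "play_rows", "body": {
  "series": [
    [0,0,0.003,0,0,0],
    [0,0,0.006,0,0,0],
    [0,0,0.006,0,0,0]
  ]
}}

```text
time: 32.45
ee_pos: [0.4466, 0.1068, 0.2511]
eef_rot: [0.727, 0.686, -0.0, 0.001]
ft_force: [-9.0, -4.1, 25.9]
width: 0.0196
grip_force: 50.0
```

```bash
python3 -c "
from hf import *
for i in range(2): s=st(); print(np.round(s['torque'],2)); vision.camera('side')
print(near('side','press_plate',(.4463,.1067),-.058,z=.012,h=.06),near('side','jig_base',(.4463,.1067),-.058))
st()"
```

```text
t 32.45 p [0.4466 0.1068 0.2511] R [[0.058, 0.998, 0.001], [0.998, -0.058, -0.001], [-0.001, 0.001, -1.0]] F [-9.  -4.1 25.9] w 0.019571792560933155 g 50.010881116613746
[-0.81  2.36  0.01]
t 32.5 p [0.4466 0.1068 0.2511] R [[0.057, 0.998, 0.001], [0.998, -0.057, -0.001], [-0.001, 0.001, -1.0]] F [-8.8 -5.  25.9] w 0.01936310864848321 g 50.01090050674975
[-0.78  2.43  0.02]
(np.float64(0.4459919278911296), np.float64(0.11163114349439147), np.float64(-0.05774783645498183), np.float64(0.7618494629859924)) (np.float64(0.4464703557880582), np.float64(0.11175941335259246), np.float64(-0.06483872350316963), np.float64(0.47712355852127075))
t 32.65 p [0.4466 0.1068 0.2511] R [[0.057, 0.998, 0.001], [0.998, -0.057, -0.001], [-0.001, 0.001, -1.0]] F [-7.7 -3.4 26.1] w 0.019664813699536158 g 50.01076779328287
```

The force jumped to 26 N at z = 0.2511, so the plate is on its hard stop at the predicted home height, level and at rest. Handing in.

```bash
python3 -c "
from bench import job; print(job.close_job())"
```

```text
the job is handed in; nothing more can be done
None
```

I handed the job in: both discs are stacked in the nest, and the gripper is holding the plate fully home with about 26 N down and a 50 N grip. The judge returned no verdict.

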